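# Run a glued phone in under the screw press and clamp it with one turn of the handwheel

### The arm

A 7-joint arm with a two-finger parallel gripper is mounted at the origin on a cart in front of the work surface, level with it; the furniture and walls round the work are solid. World frame = base frame: x ahead of the robot, y to its left, z up, the work surface at z = 0. Lengths are in mm, angles in rad, forces in N, time in s.
With the tool pointing down it reaches from about 400 to 875 mm from the base axis. Payload 4.4 kg.
Tool frame: the origin (TCP) lies on the centre line of the jaws, within the pads' length; the fingertips stand 25 mm ahead of it and the grasp point (between the pads) lies 6 mm ahead of it (ctrl.finger_overhang is the distance from the TCP to the fingertips, in mm); z points along the fingers, y is the line along which they close (so a half turn about z gives the same grasp; the last joint's range is limited). The gripper opens to 85 mm and grips with 20 to 120 N. Pads are 22 mm wide; open, the fingers measure 114 mm over their backs; the gripper's body (76 mm by 85 mm) begins 54 mm behind the grasp point. The pads swing forward as they close: fully open they stand 13 mm farther back than shut.
Start: joints at [1.113, 0.628, 0.038, 1.517, -0.027, 0.996, -0.02], TCP at [248.231, -600.748, 256.313] pointing down, gripper open.
Joint ranges: [-3.06, 3.06], [-0.37, 2.12], [-1.25, 1.32], [0.18, 2.47], [-1.1, 4.24], [0.23, 1.98], [-2.94, 2.94]. Speed limits (rad/s): [2.57, 2.57, 3.14, 3.14, 3.14, 3.14, 3.14].

### API

Orientations are given as [roll, pitch, yaw] about the fixed x, y, z axes, in that order (R = Rz(yaw) Ry(pitch) Rx(roll)).
In Python, from cell import ctrl gives the robot as it stands. The module is installed in compiled form; this text tells all that it offers.
- The arm moves only by the tool play_rows, never from a script. Its argument "targets" is a list of rows, each a list of 5 numbers: the closure, from 0 (fully open) to 1 (shut), then the shift along the tool's x, y, z in cm, then the turn about the tool's z in degrees. In form: [[gripper, dx, dy, dz, spin], ...]. A call has 1 to 10 rows; each row is the pose to reach, as a shift and turn from the pose commanded when the call began, along the tool's axes at that moment; what a row does not reach only later rows make up. A row lasts 1/10 s, in which the tool goes at most 50 mm and 8.59 degrees, less where a joint would pass 70% of its speed; a pose out of reach is approached as far as the arm can. A call with a gripper value outside its range is refused whole. The fingers move at their own pace and stop on an object; the grip force is fixed at half the most. Time passes only in rows, so rows that repeat a pose let the fingers close. It gives the time, the measured TCP pose, the force, the opening and the grip force at its end, in the units of the state.
- ctrl.read_state(): the state, without advancing time (a new reading comes with each control period).
- ctrl.get_image(name): name is "scene" or "top"; returns (picture, depth): 420x560x3 uint8, red, green, blue; 420x560 float32, mm along the optical axis (not along the pixel's ray), 0 where there is no reading.
- ctrl.calibration(name): a dict with "vfov" (degrees; the focal length in pixels is half the picture's height over the tangent of half this angle, whatever the lens; pixels are square), "cx", "cy" (the principal point, pixels), "extrinsics" (4x4, takes a point from camera to world coordinates). Camera axes: x right, y down, z forward; pixel columns grow to the right and rows downward; lengths in mm; the calibration is good to about 2 mm. A picture is of the moment at which its call begins. calibration takes no time and is no camera call.
- ctrl.finish_job(): hands the job in; it is judged then, once.
Trained networks look in the newest picture that a camera, given by its name, has taken for a name from the list of things; names that differ only in an ending like _2 or _b are one class to them, and where a whole thing is asked for, a point or a joint stands for the part that bears it (a point fixed in the world has none). Each returns a list of dicts, best first, with "confidence" (0 to 1); they miss things now and then, are a little off and sometimes report something else, mostly with a low value. They report only what shows in the picture. A call takes as long as a camera call.
- ctrl.search_frame(camera, name): "bbox" ([left, top, right, bottom] in pixels, round what is visible of it).
- ctrl.trace(camera, name): "pixels" (420x560 bool, what is visible of it) and "bbox" ([left, top, right, bottom] in pixels, round what is visible of it).
The state is a dict: "clock": time; "qpos": joint angles; "qd": joint speeds; "tau": joint torques, N m; "eef_pos": TCP position; "tool_rot": TCP orientation; "force": force on the tool from outside, world axes, zero at the start; "torque": the same for the moment, N m; "width": finger opening in mm; "gripper_force": force on a finger pad.
Only numpy, scipy, OpenCV 4.12 (cv2) and the standard library are available. Lean on these libraries where they do the work, as an engineer would, in place of code of your own. Each camera call takes 0.05 s, during which the arm holds its last target. There are 200 camera calls.

### The job

The display of the phone lying on the screw press's sliding carrier has just been glued. Gently, with the fingertips, push the carrier in by its upright front tab until it is fully home against the back stop, and only then push the handwheel round by its upright black handle, clockwise as seen from above, through exactly one full turn, so that the handle ends where it started and the sprung plate holds the phone. Grip and lift nothing, keep off the phone itself, leave the other things on the bench alone, and finish clear of the press.

Things in the scene. Friction and masses are not known exactly. Their poses are not given: they have to be found in the camera images.
- press: Grey bench screw press, fixed, 255 (x) by 164 mm. Origin on the bench top (z = 0) under the screw; its x runs level from its open front to its back, y to its left, z up; the front faces the robot. Base x -150 to 105 mm, top z 15; rails (inner faces y +-49.5, top z 24) lead the carrier along x to the back stop. Cross beam on columns: x +-22, y +-83, z 85 to 112 mm, under the wheel.
- wheel_axis (a point): Fixed point of the press on the wheel's vertical axis, 147 mm above the press's origin, at the height of the rim's top. The steel handwheel on the screw head has three spokes, a rim 12 mm thick with its centre line at radius 50 mm, and a hub 30 mm across whose end nut reaches 10 mm above this point. One turn clockwise seen from above lowers screw, wheel and plate by 6 mm.
- wheel_handle (a point): Point on the centre line of the wheel's upright black handle, 50 mm from the wheel's axis, z = 173 mm at the start (1.4 mm more or less) and 6 mm lower after a turn. The round handle stands on the rim at the end of a spoke: 15 mm thick at z = 159, 18 mm at z = 177, its top at z = 198 mm. At the start it points to the front of the press, up to 80 degrees to either side.
- wheel (a joint): Turn of the handwheel in rad, growing clockwise seen from above; between -1.4 and 1.4 at the start (0: handle straight to the front, -x, of the press). A full turn adds 6.283. It turns with a steady drag of about 2 N at the handle, has no stop near one turn, stays where it is left and does not coast.
- carrier: Loose aluminium slide, 190 x 96 x 6 mm, 0.35 kg, on the press base between the rails (1.5 mm play each side), the phone on it between low black stops. Origin on the press base under the phone's middle, axes as the press's. Home: origin under the screw (0 in the press frame), back edge on the stop; at the start drawn out 25 to 40 mm to the front. It slides at a few N.
- tab (a point): Middle of the front face of the carrier's upright push tab, 107 mm in front (-x) of the carrier's origin, 35 mm above the bench. The tab is 66 mm wide (y), 8 mm thick, with its top 49 mm and its foot 21 mm above the bench; nothing stands in front of it. The wheel's rim reaches 56 mm, its handle 59 mm from the axis, above the carrier.
- phone: Black-glass phone, 141 mm long, 68 mm wide over the body (blue repair clips at one end stand out a little), 10 mm thick, lying display up on the carrier, long side along the press's x. Origin: centre of its underside, above the carrier's origin. Loose, 0.13 kg. Fragile.
- pressure_plate: Aluminium plate with black rubber face, 108 x 56 mm, hanging on springs (4 N per mm) under the screw's upper plate. Its frame is level like the press's. It stands about 3.5 mm above the phone at the start; after one turn it presses on it with about 4 to 16 N.
- battery: Flat dark phone battery, 38 x 105 x 6 mm, lying on the bench at the right of the press. A bystander.
- vial: Small clear glue vial with a steel cap, 14 mm across, 40 mm high, standing at the right of the press. A bystander.
- scraper: Steel spatula with red-brown wooden handle, 143 mm long, lying at the left of the press front. A bystander.
- eraser: Eraser in a card sleeve, 19 x 42 x 12 mm, lying in front of the microscope. A bystander.

How it is judged:
By the outcome, as a careful person would: the job done as asked, in the order asked, and still so for the second after the job is handed in, with the robot touching nothing.
It also fails if it takes over 61 s, if anything falls off the work surface, if the arm or the gripper's body presses on something with over 40 N, if the wrist force passes 120 N, or if a joint passes its speed limit or range.

## Working session

There is one attempt and no reset: what is moved stays moved. The work goes in short steps, Python scripts to look and compute and a tool call to move; the robot and the scene stay as the last step left them, time stands still between calls to the robot, and variables do not carry over. Pictures are saved under pics/ and viewed, at most 10 in all, crops included, and the job is handed in when it is done.

Besides the shell and the picture viewer there is one more tool, called after "Request:" as name(argument=value, ...) on one line, values as JSON. play_rows: Moves the arm, as the interface text tells. Its arguments: {"type":"object","properties":{"targets":{"type":"array"}},"required":["targets"]}

```bash
mkdir -p pics; cat > h.py <<'E'
import numpy as np, cv2
from cell import ctrl
from scipy.spatial.transform import Rotation as R
def cal(n,shape=(420,560)):
    c=ctrl.calibration(n); f=shape[0]/2/np.tan(np.radians(c['vfov'])/2); return f,c['cx'],c['cy'],np.array(c['extrinsics'])
def cloud(n,d):
    f,cx,cy,E=cal(n); v,u=np.mgrid[:420,:560]
    P=np.stack([(u-cx)/f*d,(v-cy)/f*d,d],-1); return P@E[:3,:3].T+E[:3,3]
def proj(n,p):
    f,cx,cy,E=cal(n); q=(np.asarray(p)-E[:3,3])@E[:3,:3]; return q[...,:2]/q[...,2:]*f+[cx,cy]
E
python3 - <<'E'
from h import *
s=ctrl.read_state(); print(s['clock'],s['eef_pos'],s['tool_rot'],s['force'])
for n in('scene','top'):
    im,d=ctrl.get_image(n); cv2.imwrite(f'pics/{n}0.png',im[...,::-1]); P=cloud(n,d); np.savez(f'{n}0.npz',im=im,d=d)
    print(n,cal(n)[3][:3,3],cal(n)[3][:3,2])
    for k in('press','wheel_handle','wheel','carrier','tab','phone'):
        for r in ctrl.trace(n,k)[:2]:
            m=r['pixels']&(d>0); Q=P[m]; print(k,round(r['confidence'],2),r['bbox'],m.sum(),np.median(Q,0).round(),np.percentile(Q,2,axis=0).round(),np.percentile(Q,98,axis=0).round())
E
```

```text
0.0 [ 248.01452385 -600.19190929  255.39140301] [-3.13969563e+00  2.67467040e-05  3.91771970e-01] [-0.19768225 -0.25019847 -0.37933619]
scene [110.64788361 328.40241292 604.09262309] [ 0.36531222 -0.74851391 -0.55342019]
press 0.69 [238.6, 174.6, 359.9, 305.9] 6198 [ 436. -342.   58.] [ 311. -434.    8.] [ 536. -245.  171.]
wheel_handle 0.94 [256.2, 170.4, 313.4, 209.4] 1193 [ 453. -359.  144.] [ 409. -543.   32.] [ 533. -321.  192.]
wheel_handle 0.33 [262.0, 231.1, 344.9, 288.2] 1230 [ 364. -310.   22.] [ 322. -389.   16.] [ 502. -273.   48.]
wheel 0.66 [258.4, 173.4, 315.2, 208.3] 1266 [ 453. -360.  144.] [ 409. -560.   21.] [ 547. -321.  193.]
carrier 0.65 [259.9, 235.2, 343.6, 287.2] 988 [ 359. -307.   24.] [ 324. -364.   18.] [ 492. -274.   48.]
tab 0.61 [260.4, 238.9, 342.5, 284.0] 1100 [ 359. -309.   23.] [ 322. -360.   17.] [ 492. -274.   48.]
phone 0.57 [260.7, 231.2, 331.3, 274.8] 894 [ 398. -337.   29.] [ 359. -370.   21.] [ 496. -295.   31.]
phone 0.24 [334.5, 214.6, 374.0, 245.1] 431 [ 351. -496.    6.] [ 310. -527.    3.] [ 397. -467.    8.]
top [ 313.9611204 -310.13544
[... 310 characters left out ...]
 274.0] 1150 [ 362. -317.   21.] [ 324. -394.   14.] [ 441. -273.   50.]
wheel 0.59 [287.6, 169.1, 342.3, 227.5] 1370 [ 460. -372.  145.] [ 409. -425.   18.] [ 530. -323.  194.]
wheel 0.34 [199.4, 226.3, 238.2, 273.6] 296 [ 383. -168.    8.] [ 319. -201.   -2.] [ 434. -124.   14.]
carrier 0.72 [266.1, 220.0, 322.7, 270.8] 901 [ 360. -317.   21.] [ 328. -383.   16.] [ 425. -275.   50.]
carrier 0.59 [196.0, 248.3, 216.0, 266.1] 179 [ 361. -131.   10.] [ 344. -147.   -3.] [ 380. -115.   14.]
tab 0.69 [259.7, 207.9, 328.8, 275.2] 1124 [ 363. -319.   21.] [ 324. -392.   15.] [ 440. -273.   50.]
phone 0.68 [273.0, 223.4, 315.2, 254.0] 734 [ 394. -336.   29.] [ 361. -371.   21.] [ 424. -297.   52.]
```

```bash
python3 -c "
import cv2
a=cv2.imread('pics/scene0.png');b=cv2.imread('pics/top0.png');print(a.shape)"
```

```text
(420, 560, 3)
```

View pics/scene0.png

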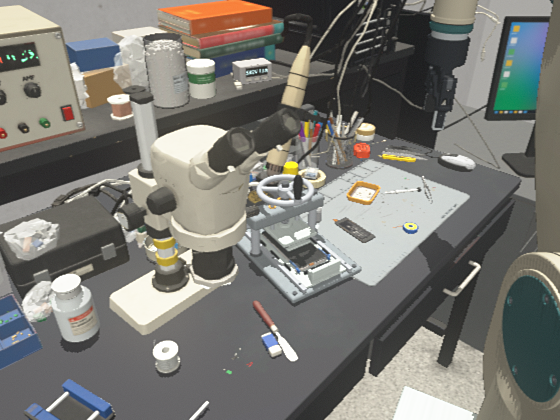

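View pics/top0.png

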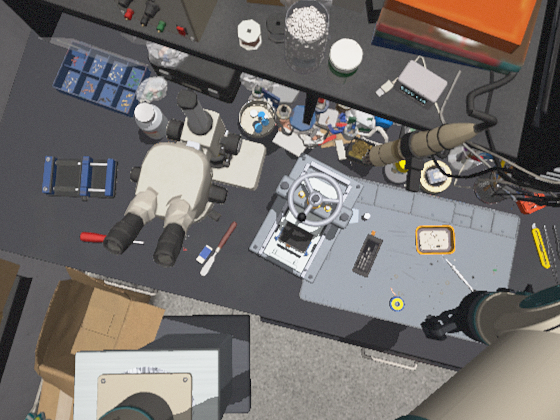

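```bash
python3 - <<'E'
from h import *
from scipy.optimize import least_squares
for n in('scene','top'):
    z=np.load(n+'0.npz'); P=cloud(n,z['d']); im=z['im']
    box=(abs(P[...,0]-440)<160)&(abs(P[...,1]+350)<130)&(z['d']>0)
    Q=P[box]
    r=Q[(Q[:,2]>140)&(Q[:,2]<151)&(np.hypot(Q[:,0]-460,Q[:,1]+372)<75)]
    f=least_squares(lambda p:np.maximum(np.hypot(r[:,0]-p[0],r[:,1]-p[1]),30)-50,[460,-372],loss='soft_l1',f_scale=3).x
    h=Q[(Q[:,2]>165)&(Q[:,2]<205)&(np.hypot(Q[:,0]-f[0],Q[:,1]-f[1])<75)]
    top=h[h[:,2]>192]
    print(n,'axis',f,len(r),np.percentile(r[:,2],[50,95]),'handle',np.median(h,0),'top',np.median(top,0),len(top),h[:,2].max())
    t=Q[(Q[:,2]>38)&(Q[:,2]<54)&(Q[:,0]<390)]
    if len(t)>5:
        (x,y),(w,hh),a=cv2.minAreaRect(t[:,:2].astype(np.float32)); print('tab',x,y,w,hh,a,len(t))
    b=Q[(Q[:,2]>10)&(Q[:,2]<30)]
    print('base',cv2.minAreaRect(b[:,:2].astype(np.float32)),len(b))
    for lo,hi in((8,19),(20,28)):
        g=((P[...,2]>lo)&(P[...,2]<hi)&box)
        c=max(cv2.findContours(g.astype(np.uint8),0,1)[0],key=cv2.contourArea)
    u=proj(n,[410,-340,60]).astype(int); cr=im[max(u[1]-75,0):u[1]+75,u[0]-100:u[0]+100]; print('crop',u)
    cv2.imwrite(f'pics/{n}c.png',cv2.resize(cr[...,::-1],None,fx=4,fy=4,interpolation=2))
E
```

```text
scene axis [ 458.74476108 -372.12382434] 794 [144.42564058 148.24189947] handle [ 418.04978937 -339.72269311  182.36952702] top [ 420.12162979 -343.01477995  194.89172756] 30 196.98334854382279
tab 345.7699279785156 -309.42840576171875 65.37000274658203 20.148408889770508 63.30925369262695 211
base ((445.9932861328125, -350.03387451171875), (259.13421630859375, 307.4425354003906), 89.8919906616211) 4043
crop [300 239]
top axis [ 459.72482405 -373.34339536] 1135 [144.86524263 148.67759235] handle [ 418.89396485 -343.72469836  193.31066051] top [ 419.94020146 -343.75104523  195.1964624 ] 42 200.42299593643406
tab 347.1870422363281 -309.7481689453125 64.76818084716797 20.164506912231445 60.31480026245117 128
base ((446.266845703125, -350.1783142089844), (259.3349304199219, 307.2276916503906), 89.9669189453125) 5392
crop [297 228]
```

View pics/topc.png

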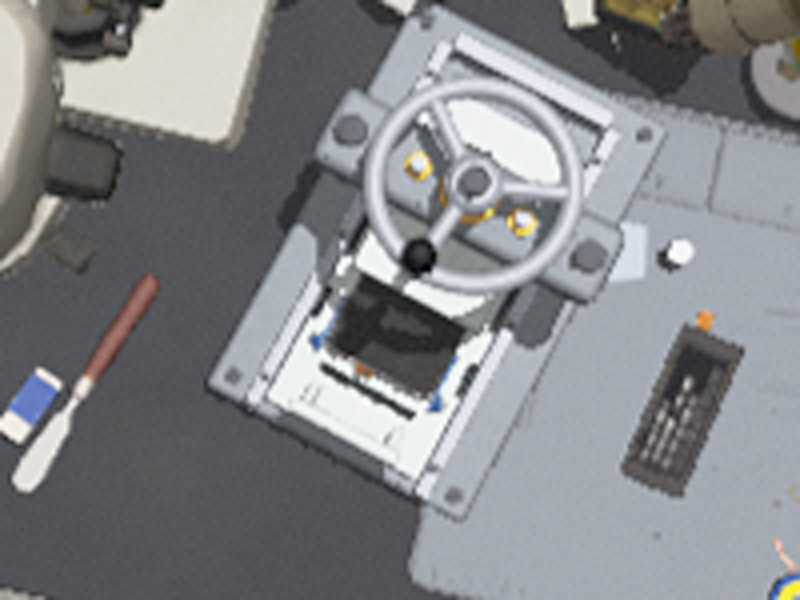

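View pics/scenec.png

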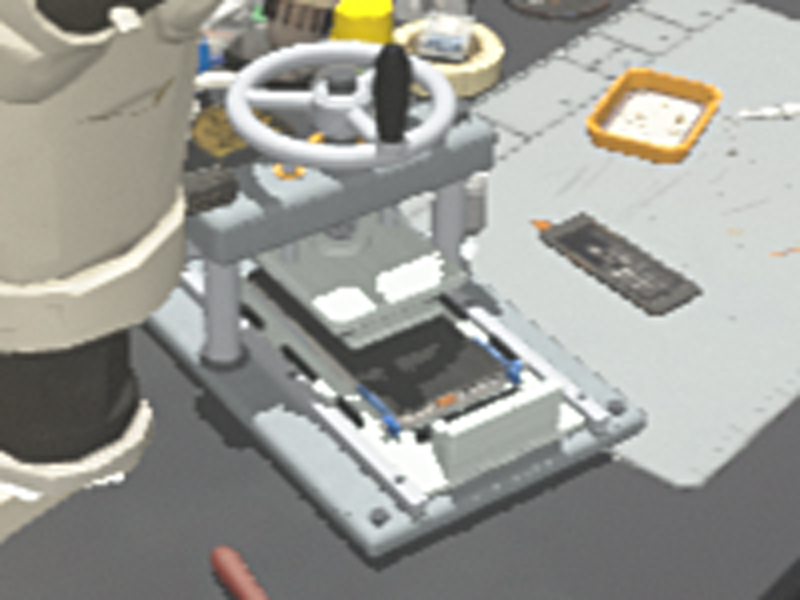

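```bash
python3 - <<'E'
from h import *
print(ctrl.finger_overhang)
f,cx,cy,E=cal('top')
def ray(u,v,z):
    d=E[:3,:3]@[(u-cx)/f,(v-cy)/f,1]; return E[:3,3]+d*(z-E[2,3])/d[2]
c=[ray(197+a/4,153+b/4,15)[:2] for a,b in((210,385),(460,520),(662,140),(418,12))]
print(np.round(c,1)); 
for i,j in((1,0),(2,3)): e=c[j]-c[i]; print('across',np.degrees(np.arctan2(*e[::-1]))-90,np.linalg.norm(e))
for i,j in((1,2),(0,3)): e=c[j]-c[i]; print('along',np.degrees(np.arctan2(*e[::-1])),np.linalg.norm(e))
ps=np.radians(-28.8); cen=np.mean(c,0); print('axis from base',cen+22.5*np.array([np.cos(ps),np.sin(ps)]))
ax=np.array([459.2,-372.8])
for n in('scene','top'):
    P=cloud(n,np.load(n+'0.npz')['d']).reshape(-1,3); P=P[P[:,2]>120]
    d=np.hypot(*(P[:,:2]-ax).T); b=np.degrees(np.arctan2(P[:,1]-ax[1],P[:,0]-ax[0]))
    print(n,[(k,round(d[m].min()),round(P[m][d[m].argmin(),2])) for k in range(-180,180,20) if (m:=(b>=k)&(b<k+20)&(d>75)&(d<400)).any()])
    R2=np.array([[np.cos(ps),np.sin(ps)],[-np.sin(ps),np.cos(ps)]])
    A=cloud(n,np.load(n+'0.npz')['d']).reshape(-1,3); q=(A[:,:2]-ax)@R2.T
    m=(q[:,0]<-90)&(q[:,0]>-160)&(abs(q[:,1])<30)&(A[:,2]>30)&(A[:,2]<52)
    print('tab x',np.percentile(q[m,0],[5,25,50,75,95]).round(1),'y',np.percentile(q[m,1],[50]),m.sum())
E
```

```text
25.0
[[ 370.  -233.6]
 [ 292.7 -371.5]
 [ 504.3 -491.6]
 [ 581.4 -355. ]]
across -29.250861471014304 158.13979163980645
across -29.439065293639082 156.91427358907913
along -29.58149358764783 243.24255648467303
along -29.869038253595928 243.76812192653335
axis from base [ 456.81345913 -373.75093298]
scene [(-160, 275, 298), (-140, 271, 396), (-100, 160, 226), (-80, 146, 122), (-60, 142, 123), (-40, 158, 266), (-20, 158, 266), (0, 170, 266), (20, 209, 260), (40, 230, 370), (60, 193, 337), (80, 189, 336), (100, 184, 219), (120, 259, 384)]
tab x [-138.7 -137.5 -136.6 -133.4  -95.2] y [3.02261075] 306
top [(-180, 244, 677), (-160, 243, 665), (-140, 253, 630), (-100, 161, 221), (-80, 148, 121), (-60, 144, 125), (-40, 159, 263), (-20, 159, 271), (0, 170, 278), (20, 209, 277), (40, 170, 197), (60, 171, 196), (80, 158, 277), (100, 182, 211), (120, 259, 386), (140, 158, 1076)]
tab x [-138.2 -135.5 -132.1 -120.9  -91.7] y [0.0402082] 175
```

```bash
cat >> h.py <<'E'
AX=np.array([459.,-373.]); PS=np.radians(-29.4)
def press(x,y,z): return np.array([AX[0]+x*np.cos(PS)-y*np.sin(PS),AX[1]+x*np.sin(PS)+y*np.cos(PS),z])
def rel(p,yaw,s=None):
    "row numbers (cm,deg) to reach TCP p with yaw(deg) from present pose"
    s=s or ctrl.read_state(); M=R.from_euler('xyz',s['tool_rot']).as_matrix()
    d=M.T@(np.asarray(p)-s['eef_pos'])/10; sp=-(yaw-np.degrees(s['tool_rot'][2])); return np.round([*d,sp],2)
E
python3 - <<'E'
from h import *
print(rel(press(-175,0,200),150.6), press(-175,0,200))
E
```

```text
[  17.37  -26.76    5.63 -128.15] [ 306.53758305 -287.09184312  200.        ]
```

Request:
play_rows(targets=[[1,4,-6,1,-8],[1,8,-12,2,-16],[1,12,-19,3,-24],[1,17.4,-26.8,4,-32],[1,17.4,-26.8,5.6,-40],[1,17.4,-26.8,5.6,-48],[1,17.4,-26.8,5.6,-56],[1,17.4,-26.8,5.6,-64],[1,17.4,-26.8,5.6,-72],[1,17.4,-26.8,5.6,-80]])

```text
clock: 1.7
eef_pos: [307.1, -286.5, 200.6]
tool_rot: [3.141, 0.001, 1.795]
force: [-0.4, -0.1, -0.2]
width: -0.2
gripper_force: 0.0
```

```bash
python3 - <<'E'
from h import *
s=ctrl.read_state(); print(s['clock'],s['qpos'],s['eef_pos'],s['force'],s['width'],rel(press(-165,0,57),150.6))
E
```

```text
1.7 [ 0.95103833  0.4186341  -0.36050755  2.18118549  0.26461116  0.58124871
  0.6204549 ] [ 307.06658931 -286.54557053  200.5711697 ] [-0.35177814 -0.12512012 -0.198469  ] -0.22189262608503682 [ -0.7    0.67  14.36 -47.78]
```

Request:
play_rows(targets=[[1,-0.1,0.1,3,-8],[1,-0.3,0.2,6,-16],[1,-0.4,0.4,9,-24],[1,-0.5,0.5,12,-32],[1,-0.7,0.7,13.5,-40],[1,-0.7,0.7,14.4,-47.8],[1,-0.7,0.7,14.4,-47.8],[1,-0.7,0.7,14.4,-47.8]])

```text
clock: 2.5
eef_pos: [315.2, -292.1, 56.5]
tool_rot: [3.142, 0.0, 2.619]
force: [0.7, -0.3, 0.0]
width: 0.4
gripper_force: 0.0
```

```bash
python3 - <<'E'
from h import *
s=ctrl.read_state(); print(s['clock'],s['qpos'],s['eef_pos'],s['force'],rel(press(-119,0,57),150.6))
im,d=ctrl.get_image('scene'); u=proj('scene',press(-120,0,60)).astype(int)
cv2.imwrite('pics/tab1.png',cv2.resize(im[u[1]-75:u[1]+75,u[0]-100:u[0]+100,::-1],None,fx=4,fy=4,interpolation=2))
E
```

```text
2.5 [ 0.87515979  0.72659316 -0.28115594  2.25794026  0.81765811  0.25533548
  0.90957317] [ 315.20593478 -292.11695644   56.48690439] [ 0.72071296 -0.27676321  0.00564718] [-4.6   0.06 -0.05 -0.54]
```

View pics/tab1.png

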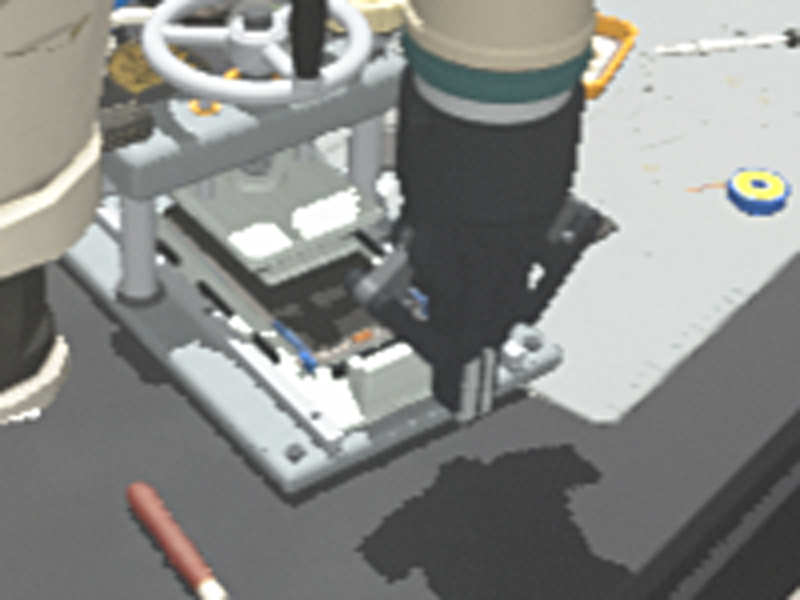

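Request:
play_rows(targets=[[1,-0.4,0,0,0],[1,-0.8,0,0,0],[1,-1.2,0,0,0],[1,-1.5,0,0,0],[1,-1.8,0,0,0],[1,-2.1,0,0,0],[1,-2.4,0,0,0],[1,-2.7,0,0,0],[1,-3.0,0,0,0],[1,-3.3,0,0,0]])

```text
clock: 3.55
eef_pos: [340.1, -306.9, 56.0]
tool_rot: [-3.14, -0.007, 2.622]
force: [-6.3, 3.0, 6.0]
width: -0.2
gripper_force: 3.7
```

Request:
play_rows(targets=[[1,-0.2,0,0,0],[1,-0.4,0,0,0],[1,-0.6,0,0,0],[1,-0.8,0,0,0],[1,-0.9,0,0,0],[1,-1.0,0,0,0]])

```text
clock: 4.15
eef_pos: [349.1, -312.0, 56.0]
tool_rot: [-3.14, -0.007, 2.622]
force: [-5.8, 3.5, 6.4]
width: -0.1
gripper_force: 3.5
```

```bash
python3 - <<'E'
from h import *
s=ctrl.read_state(); print(s['clock'],s['eef_pos'],s['force'],rel(press(-119,0,57),150.6))
E
```

```text
4.15 [ 349.06577833 -312.00360741   55.96640366] [-5.76123427  3.54438607  6.43362776] [-0.67  0.09 -0.11 -0.39]
```

Request:
play_rows(targets=[[1,-0.1,0,0,0],[1,-0.2,0,0,0],[1,-0.3,0,0,0],[1,-0.4,0,0,0]])

```text
clock: 4.55
eef_pos: [352.5, -314.0, 56.0]
tool_rot: [-3.14, -0.007, 2.622]
force: [-5.4, 3.6, 4.6]
width: 0.3
gripper_force: 3.4
```

Request:
play_rows(targets=[[1,-0.1,0,0,0],[1,-0.2,0,0,0],[1,-0.2,0,0,0]])

```text
clock: 4.85
eef_pos: [354.4, -315.1, 56.0]
tool_rot: [-3.14, -0.006, 2.622]
force: [-6.4, 3.0, 5.0]
width: -0.2
gripper_force: 3.1
```

Request:
play_rows(targets=[[1,-0.1,0,0,0],[1,-0.2,0,0,0],[1,-0.2,0,0,0]])

```text
clock: 5.15
eef_pos: [356.3, -316.1, 56.0]
tool_rot: [-3.14, -0.006, 2.622]
force: [-4.4, 2.5, 2.5]
width: -0.1
gripper_force: 2.5
```

Request:
play_rows(targets=[[1,-0.1,0,0,0],[1,-0.2,0,0,0],[1,-0.2,0,0,0]])

```text
clock: 5.45
eef_pos: [358.1, -317.1, 56.0]
tool_rot: [-3.14, -0.006, 2.622]
force: [-6.0, 3.0, 4.1]
width: 0.3
gripper_force: 2.9
```

Request:
play_rows(targets=[[1,-0.1,0,0,0],[1,-0.2,0,0,0],[1,-0.2,0,0,0]])

```text
clock: 5.75
eef_pos: [359.0, -317.7, 55.9]
tool_rot: [-3.14, -0.008, 2.622]
force: [-6.9, 4.0, 7.4]
width: 0.2
gripper_force: 3.8
```

```bash
python3 - <<'E'
from h import *
s=ctrl.read_state(); print(s['clock'],s['eef_pos'],s['force'],rel(press(-119,0,57),150.6))
im,d=ctrl.get_image('scene'); u=proj('scene',press(-60,0,60)).astype(int)
cv2.imwrite('pics/tab2.png',cv2.resize(im[u[1]-75:u[1]+75,u[0]-100:u[0]+100,::-1],None,fx=4,fy=4,interpolation=2))
E
```

```text
5.75 [ 359.02070224 -317.70141805   55.93011517] [-6.92256754  4.01776163  7.37962486] [ 0.48  0.09 -0.1  -0.39]
```

View pics/tab2.png

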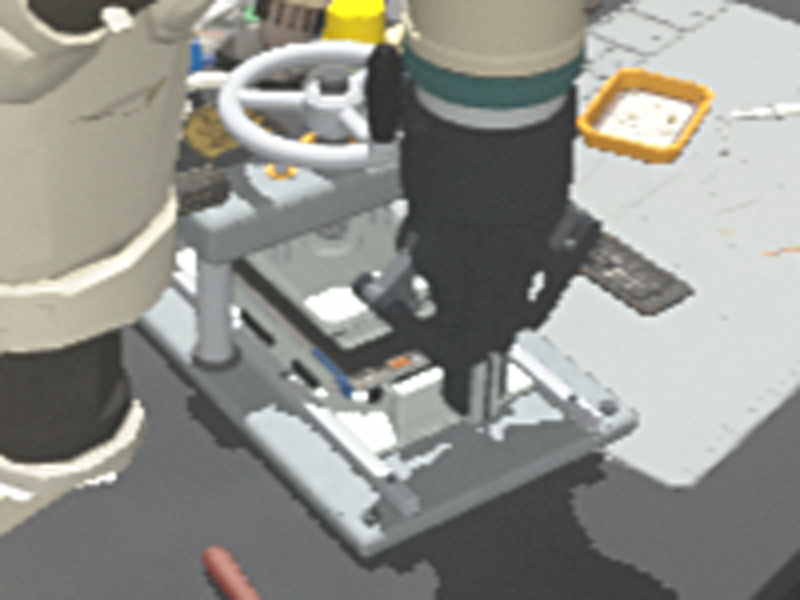

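Request:
play_rows(targets=[[1,-0.1,0,0,0],[1,-0.2,0,0,0],[1,-0.2,0,0,0]])

```text
clock: 6.1
eef_pos: [359.1, -317.7, 55.8]
tool_rot: [-3.139, -0.011, 2.622]
force: [-9.4, 5.3, 8.8]
width: -0.2
gripper_force: 5.5
```

Request:
play_rows(targets=[[1,-0.1,0,0,0],[1,-0.2,0,0,0],[1,-0.2,0,0,0]])

```text
clock: 6.4
eef_pos: [359.1, -317.8, 55.6]
tool_rot: [-3.139, -0.015, 2.622]
force: [-11.6, 9.4, 10.7]
width: -0.3
gripper_force: 7.2
```

Request:
play_rows(targets=[[1,0.8,0,0,0],[1,2,0,0,0],[1,4,0,0,0],[1,5,0,-3,0],[1,5,0,-7,0],[1,5,0,-11,0],[1,5,0,-15,0],[1,5,0,-16,0]])

```text
clock: 7.2
eef_pos: [325.0, -297.6, 219.9]
tool_rot: [-3.14, 0.007, 2.622]
force: [1.3, -1.3, -0.5]
width: -0.2
gripper_force: 0.0
```

```bash
python3 - <<'E'
from h import *
s=ctrl.read_state(); print(s['clock'],s['qpos'].round(2),s['eef_pos'],s['force'])
im,d=ctrl.get_image('scene'); np.savez('scene1.npz',im=im,d=d)
im2,d2=ctrl.get_image('top'); np.savez('top1.npz',im=im2,d=d2)
for n,D in(('scene',d),('top',d2)):
  A=cloud(n,D).reshape(-1,3); q=(A[:,:2]-AX)@np.array([[np.cos(PS),np.sin(PS)],[-np.sin(PS),np.cos(PS)]]).T
  m=(q[:,0]<-80)&(q[:,0]>-160)&(abs(q[:,1])<35)&(A[:,2]>30)&(A[:,2]<52)
  print('tab x',np.percentile(q[m,0],[5,25,50,75,95]).round(1),m.sum())
  m=(np.hypot(*q.T)<75)&(A[:,2]>190)&(A[:,2]<205); print('handle',np.median(A[m],0))
u=proj('scene',press(-40,0,60)).astype(int)
a=im[u[1]-75:u[1]+75,u[0]-65:u[0]+65]
u=proj('top',press(-40,0,60)).astype(int); b=im2[u[1]-75:u[1]+75,u[0]-65:u[0]+65]
cv2.imwrite('pics/tab3.png',cv2.resize(np.hstack([a,b])[...,::-1],None,fx=3,fy=3,interpolation=2))
# back gap
E
```

```text
7.2 [ 1.19  0.46 -0.7   2.11  0.46  0.71  1.23] [ 324.96424406 -297.64221293  219.88594267] [ 1.2549728  -1.29074753 -0.45115538]
tab x [-105.2 -104.  -103.1 -101.3  -91.3] 310
handle [ 419.69842436 -342.10290869  193.51649281]Traceback (most recent call last):
  File "<stdin>", line 8, in <module>
    return _quantile_unchecked(
        a, q, axis, out, overwrite_input, method, keepdims, weights)
    return _ureduce(a,
                    func=_quantile_ureduce_func,
    ...<5 lines>...
                    overwrite_input=overwrite_input,
                    method=method)
    r = func(a, **kwargs)
    result = _quantile(arr,
                       quantiles=q,
    ...<2 lines>...
                       out=out,
                       weights=wgt)
    slices_having_nans = np.isnan(arr[-1, ...])
                                  ~~~^^^^^^^^^
IndexError: index -1 is out of bounds for axis 0 with size 0
```

```bash
python3 - <<'E'
from h import *
print(rel([384,-360,240],205), rel([384,-360,193],205))
E
```

```text
[ -8.35  -2.43  -2.19 -54.81] [ -8.33  -2.43   2.51 -54.81]
```

Request:
play_rows(targets=[[1,-1.5,-0.5,-2.2,-8],[1,-3.5,-1,-2.2,-16],[1,-5.5,-1.5,-2.2,-24],[1,-7,-2,-2.2,-32],[1,-8.3,-2.4,-2.2,-40],[1,-8.3,-2.4,-2.2,-48],[1,-8.3,-2.4,-1,-54.8],[1,-8.3,-2.4,1.5,-54.8],[1,-8.3,-2.4,2.5,-54.8],[1,-8.3,-2.4,2.5,-54.8]])

```text
clock: 8.3
eef_pos: [381.8, -357.5, 188.8]
tool_rot: [3.137, -0.002, -2.704]
force: [0.5, -0.1, -0.1]
width: -0.4
gripper_force: 0.0
```

```bash
cat >> h.py <<'E'
AX=np.array([459.5,-373.3]); TH0=142.8
def wheelpose(s,D=19.5,th0=TH0):
    th=np.radians(th0-360*s); yaw=205-304*s; n=np.radians(yaw+180)
    p=AX+50*np.array([np.cos(th),np.sin(th)])-D*np.array([np.cos(n),np.sin(n)])
    return [*p,193-4*s],yaw
def plan(cur,curyaw,ss,**k):
    M=(R.from_euler('z',curyaw,degrees=True)*R.from_euler('x',180,degrees=True)).as_matrix()
    for s in ss:
        p,y=wheelpose(s,**k); d=M.T@(np.array(p)-cur)/10
        print([1,*np.round(d,2).tolist(),round(curyaw-y,1)],end=', ')
    print()
E
python3 - <<'E'
from h import *
s=ctrl.read_state(); print(s['clock'],s['qpos'].round(2),s['eef_pos'],s['force'],np.degrees(s['tool_rot']),wheelpose(0))
plan(s['eef_pos'],np.degrees(s['tool_rot'][2])+360,[0,0.,0.01,.025,.04,.06,.08,.1,.12,.14])
E
```

```text
8.3 [ 1.27  0.7  -0.9   1.92  0.71  0.88  2.01] [ 381.7904511  -357.5006725   188.79256778] [ 0.50916318 -0.14891726 -0.07446174] [ 1.79733920e+02 -1.08323451e-01 -1.54925892e+02] ([np.float64(402.00050225157554), np.float64(-351.3111003608249), 193], 205)
[1, -2.09, -0.3, -0.42, np.float64(0.1)], [1, -2.09, -0.3, -0.42, np.float64(0.1)], [1, -2.38, -0.06, -0.42, np.float64(3.1)], [1, -2.83, 0.27, -0.41, np.float64(7.7)], [1, -3.31, 0.55, -0.4, np.float64(12.2)], [1, -3.98, 0.86, -0.4, np.float64(18.3)], [1, -4.69, 1.08, -0.39, np.float64(24.4)], [1, -5.41, 1.21, -0.38, np.float64(30.5)], [1, -6.14, 1.26, -0.37, np.float64(36.6)], [1, -6.86, 1.21, -0.36, np.float64(42.6)],
```

Request:
play_rows(targets=[[1,-1,-0.2,-0.4,0],[1,-2.1,-0.3,-0.4,0],[1,-2.4,-0.1,-0.4,3],[1,-2.8,0.3,-0.4,8],[1,-3.3,0.55,-0.4,12],[1,-4.0,0.85,-0.4,18],[1,-4.7,1.1,-0.4,24],[1,-5.4,1.2,-0.4,30.5],[1,-6.1,1.25,-0.4,36.5],[1,-6.1,1.25,-0.4,36.5]])

```text
clock: 9.3
eef_pos: [434.7, -320.0, 196.3]
tool_rot: [-3.141, 0.001, 2.944]
force: [-1.3, 0.5, -0.3]
width: 0.1
gripper_force: 0.2
```

```bash
cat >> h.py <<'E'
def handle():
    for n in('top','scene'):
        im,d=ctrl.get_image(n); A=cloud(n,d); P=A.reshape(-1,3); r=np.hypot(*(P[:,:2]-AX).T)
        dark=(im.reshape(-1,3).max(1)<60)&(P[:,2]>182)&(P[:,2]<200)&(r<66)&(r>34)
        if dark.sum(): 
            m=np.median(P[dark],0); print(n,dark.sum(),m.round(1),'ang',np.degrees(np.arctan2(m[1]-AX[1],m[0]-AX[0])).round(1))
        else: print(n,'no handle')
E
python3 - <<'E'
from h import *
s=ctrl.read_state(); print(s['clock'],s['qpos'].round(2),s['eef_pos'],s['force'],np.degrees(s['tool_rot']),wheelpose(.12))
handle()
plan(wheelpose(.12)[0],wheelpose(.12)[1],.12+.02*np.arange(1,11))
E
```

```text
9.3 [ 1.05  0.64 -0.73  1.88  0.57  0.84  1.4 ] [ 434.7191394  -319.96833908  196.27207962] [-1.30994874  0.46824879 -0.3370213 ] [-1.79978012e+02  8.50437464e-02  1.68663362e+02] ([np.float64(432.051675033792), np.float64(-320.11919379793636), 192.52], 168.52)
top no handle
scene 28 [ 452.3 -319.5  188.7] ang 97.7
[1, -0.61, 0.4, 0.01, np.float64(6.1)], [1, -1.26, 0.71, 0.02, np.float64(12.2)], [1, -1.94, 0.94, 0.02, np.float64(18.2)], [1, -2.64, 1.09, 0.03, np.float64(24.3)], [1, -3.35, 1.15, 0.04, np.float64(30.4)], [1, -4.06, 1.13, 0.05, np.float64(36.5)], [1, -4.76, 1.01, 0.06, np.float64(42.6)], [1, -5.44, 0.82, 0.06, np.float64(48.6)], [1, -6.08, 0.54, 0.07, np.float64(54.7)], [1, -6.68, 0.19, 0.08, np.float64(60.8)],
```

Request:
play_rows(targets=[[1,-0.4,0.4,0.1,6],[1,-1.05,0.7,0.3,12],[1,-1.7,0.95,0.3,18],[1,-2.4,1.1,0.3,24],[1,-3.1,1.15,0.3,30.5],[1,-3.8,1.15,0.3,36.5],[1,-4.5,1.0,0.3,42.5],[1,-5.2,0.8,0.4,48.5],[1,-5.85,0.55,0.4,54.5],[1,-5.85,0.55,0.4,54.5]])

```text
clock: 10.4
eef_pos: [492.9, -326.7, 191.6]
tool_rot: [3.14, 0.0, 1.993]
force: [1.2, 1.2, 0.5]
width: -0.0
gripper_force: 0.4
```

```bash
python3 - <<'E'
from h import *
s=ctrl.read_state(); print(s['clock'],s['qpos'].round(2),s['eef_pos'],s['force'],np.degrees(s['tool_rot']),wheelpose(.30))
handle()
plan(s['eef_pos'],np.degrees(s['tool_rot'][2]),.30+.02*np.arange(1,10))
E
```

```text
10.4 [ 0.82  0.66 -0.45  1.74  0.37  0.83  0.62] [ 492.93306205 -326.73192818  191.59353623] [1.24421777 1.22251639 0.4858171 ] [1.79881235e+02 1.24125497e-02 1.14186910e+02] ([np.float64(492.68832717781356), np.float64(-326.92260809270687), 191.8], 113.8)
top no handle
scene 1 [ 479.5 -325.3  184.5] ang 67.3
[1, -0.64, 0.25, -0.01, np.float64(6.5)], [1, -1.31, 0.45, -0.0, np.float64(12.5)], [1, -1.98, 0.57, 0.0, np.float64(18.6)], [1, -2.67, 0.61, 0.01, np.float64(24.7)], [1, -3.35, 0.56, 0.02, np.float64(30.8)], [1, -4.01, 0.43, 0.03, np.float64(36.9)], [1, -4.65, 0.21, 0.04, np.float64(42.9)], [1, -5.26, -0.07, 0.04, np.float64(49.0)], [1, -5.82, -0.43, 0.05, np.float64(55.1)],
```

Tracking well; the tool is where planned.

Request:
play_rows(targets=[[1,-0.65,0.25,0,6.5],[1,-1.3,0.45,0,12.5],[1,-2.0,0.55,0,18.5],[1,-2.65,0.6,0,24.5],[1,-3.35,0.55,0,31],[1,-4.0,0.45,0,37],[1,-4.65,0.2,0,43],[1,-5.25,-0.05,0,49],[1,-5.8,-0.45,0,55],[1,-5.8,-0.45,0,55]])

```text
clock: 11.5
eef_pos: [511.0, -383.4, 191.5]
tool_rot: [3.14, 0.001, 1.031]
force: [0.1, -0.1, 0.3]
width: 0.3
gripper_force: 0.2
```

```bash
python3 - <<'E'
from h import *
s=ctrl.read_state(); print(s['clock'],s['qpos'].round(2),s['eef_pos'],s['force'],np.degrees(s['tool_rot']),wheelpose(.48))
handle()
plan(s['eef_pos'],np.degrees(s['tool_rot'][2]),.48+.02*np.arange(1,10))
E
```

```text
11.5 [ 0.71  0.69 -0.18  1.61  0.15  0.85 -0.07] [ 511.03674114 -383.4201772   191.54758843] [ 0.10936471 -0.05508953  0.27093574] [1.79908679e+02 2.96697827e-02 5.90954880e+01] ([np.float64(512.8211646566889), np.float64(-381.57123092212623), 191.08], 59.08000000000001)
top no handle
scene 54 [ 499.4 -380.3  190. ] ang -9.9
[1, -0.39, 0.24, 0.05, np.float64(6.1)], [1, -1.04, 0.33, 0.06, np.float64(12.2)], [1, -1.69, 0.35, 0.07, np.float64(18.3)], [1, -2.34, 0.28, 0.08, np.float64(24.3)], [1, -2.97, 0.14, 0.09, np.float64(30.4)], [1, -3.58, -0.08, 0.09, np.float64(36.5)], [1, -4.14, -0.37, 0.1, np.float64(42.6)], [1, -4.67, -0.73, 0.11, np.float64(48.7)], [1, -5.14, -1.15, 0.12, np.float64(54.7)],
```

Request:
play_rows(targets=[[1,-0.4,0.25,0,6],[1,-1.05,0.35,0,12],[1,-1.7,0.35,0,18],[1,-2.35,0.3,0.1,24.5],[1,-2.95,0.15,0.1,30.5],[1,-3.6,-0.1,0.1,36.5],[1,-4.15,-0.35,0.1,42.5],[1,-4.65,-0.75,0.1,48.5],[1,-5.15,-1.15,0.1,54.5],[1,-5.15,-1.15,0.1,54.5]])

```text
clock: 12.6
eef_pos: [473.7, -420.4, 190.2]
tool_rot: [-3.141, 0.001, 0.081]
force: [-0.1, 0.7, -0.1]
width: -0.1
gripper_force: 0.0
```

```bash
python3 - <<'E'
from h import *
s=ctrl.read_state(); print(s['clock'],s['qpos'].round(2),s['eef_pos'],s['force'],np.degrees(s['tool_rot']),wheelpose(.66))
handle()
plan(s['eef_pos'],np.degrees(s['tool_rot'][2]),.66+.02*np.arange(1,10))
im,d=ctrl.get_image('scene'); u=proj('scene',[459,-373,150]).astype(int)
cv2.imwrite('pics/w1.png',cv2.resize(im[u[1]-75:u[1]+75,u[0]-100:u[0]+100,::-1],None,fx=4,fy=4,interpolation=2))
E
```

```text
12.6 [ 0.63  0.68  0.08  1.63 -0.07  0.83 -0.75] [ 473.73018756 -420.37252866  190.22660621] [-0.05311448  0.71368009 -0.14246685] [-1.79964139e+02  6.12422013e-02  4.63644517e+00] ([np.float64(474.7596761834172), np.float64(-421.642195723078), 190.36], 4.359999999999985)
top no handle
scene 88 [ 466.5 -410.8  188.9] ang -79.5
[1, -0.53, 0.2, -0.01, np.float64(6.4)], [1, -1.15, 0.19, 0.0, np.float64(12.4)], [1, -1.77, 0.1, 0.01, np.float64(18.5)], [1, -2.36, -0.07, 0.02, np.float64(24.6)], [1, -2.92, -0.3, 0.03, np.float64(30.7)], [1, -3.45, -0.61, 0.03, np.float64(36.8)], [1, -3.93, -0.97, 0.04, np.float64(42.8)], [1, -4.36, -1.39, 0.05, np.float64(48.9)], [1, -4.73, -1.85, 0.06, np.float64(55.0)],
```

View pics/w1.png

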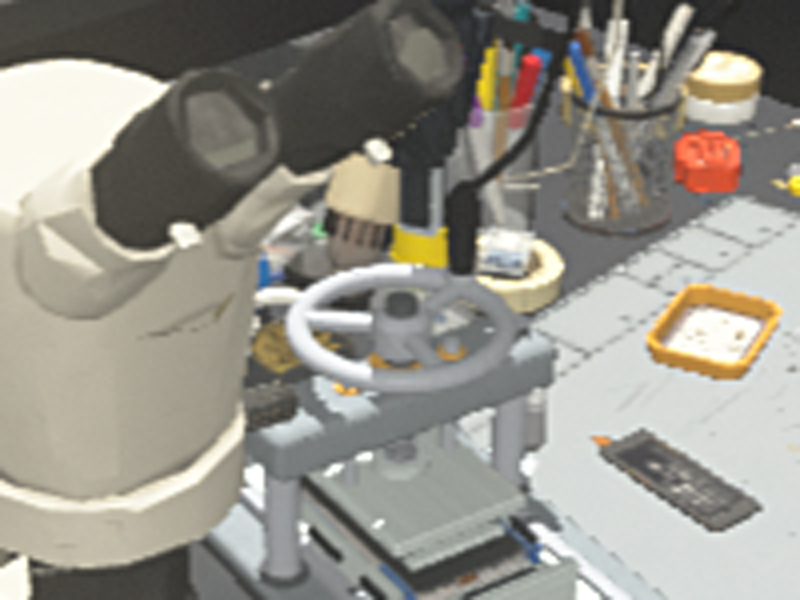

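```bash
python3 - <<'E'
from h import *
u=proj('scene',[459,-373,150]).astype(int)
c=lambda p:((proj('scene',p)-u)*4+[400,300]).round()
s=ctrl.read_state(); e=s['eef_pos']
print('tcp',c(e),'tip',c(e-[0,0,25]),'body',c(e+[0,0,60]),'wrist',c(e+[0,0,150]))
for a in range(180,-181,-15): print(a,c([*(AX+50*np.array([np.cos(np.radians(a)),np.sin(np.radians(a))])),155]),end=';')
E
```

```text
tcp [420. 179.] tip [419. 225.] body [423.  64.] wrist [ 426. -126.]
180 [499. 318.];165 [484. 330.];150 [463. 339.];135 [437. 345.];120 [409. 348.];105 [380. 346.];90 [353. 341.];75 [330. 332.];60 [312. 321.];45 [301. 308.];30 [297. 294.];15 [301. 281.];0 [311. 268.];-15 [327. 258.];-30 [347. 250.];-45 [371. 245.];-60 [397. 243.];-75 [423. 244.];-90 [448. 248.];-105 [471. 256.];-120 [489. 266.];-135 [501. 278.];-150 [507. 291.];-165 [507. 305.];-180 [499. 318.];
```

Request:
play_rows(targets=[[1,-0.55,0.2,0,6.5],[1,-1.15,0.2,0,12.5],[1,-1.75,0.1,0,18.5],[1,-2.35,-0.05,0,24.5],[1,-2.9,-0.3,0,30.5],[1,-3.45,-0.6,0,37],[1,-3.95,-0.95,0,43],[1,-4.35,-1.4,0.1,49],[1,-4.75,-1.85,0.1,55],[1,-4.75,-1.85,0.1,55]])

```text
clock: 13.75
eef_pos: [426.4, -405.7, 189.7]
tool_rot: [-3.141, -0.001, -0.878]
force: [1.0, 0.1, -0.2]
width: -0.1
gripper_force: 0.4
```

```bash
python3 - <<'E'
from h import *
s=ctrl.read_state(); print(s['clock'],s['qpos'].round(2),s['eef_pos'],s['force'],np.degrees(s['tool_rot']),wheelpose(.84))
handle()
plan(s['eef_pos'],np.degrees(s['tool_rot'][2]),[.86,.88,.9,.92,.935,.95,.96,.97,.98,1])
E
```

```text
13.75 [ 0.49  0.64  0.35  1.77 -0.3   0.78 -1.46] [ 426.42235077 -405.72129244  189.71238231] [ 1.01012373  0.05859742 -0.24524688] [-1.79981644e+02 -6.43671444e-02 -5.03179030e+01] ([np.float64(425.07615473014687), np.float64(-405.74492932448555), 189.64], -50.359999999999985)
top no handle
scene 66 [ 413.9 -387.8  187.7] ang -162.4
[1, -0.67, 0.07, 0.02, np.float64(6.1)], [1, -1.25, -0.04, 0.02, np.float64(12.2)], [1, -1.8, -0.22, 0.03, np.float64(18.3)], [1, -2.33, -0.47, 0.04, np.float64(24.4)], [1, -2.69, -0.7, 0.05, np.float64(28.9)], [1, -3.04, -0.96, 0.05, np.float64(33.5)], [1, -3.25, -1.15, 0.06, np.float64(36.5)], [1, -3.45, -1.35, 0.06, np.float64(39.6)], [1, -3.64, -1.56, 0.06, np.float64(42.6)], [1, -3.97, -2.02, 0.07, np.float64(48.7)],
```

Request:
play_rows(targets=[[1,-0.65,0.05,0,6],[1,-1.25,-0.05,0,12],[1,-1.8,-0.2,0,18.5],[1,-2.35,-0.45,0,24.5],[1,-2.7,-0.7,0,29],[1,-3.05,-0.95,0,33.5],[1,-3.25,-1.15,0,36.5],[1,-3.25,-1.15,0,36.5]])

```text
clock: 14.65
eef_pos: [414.3, -374.0, 189.3]
tool_rot: [-3.142, -0.001, -1.515]
force: [1.5, -2.2, 0.3]
width: 0.0
gripper_force: 0.8
```

```bash
python3 - <<'E'
from h import *
s=ctrl.read_state(); print(s['clock'],s['qpos'].round(2),s['eef_pos'],s['force'],np.degrees(s['tool_rot']),wheelpose(.96))
handle()
plan(s['eef_pos'],np.degrees(s['tool_rot'][2]),[.97,.98,.99,1])
im,d=ctrl.get_image('scene'); u=np.array([300,210])
z=np.load('scene0.npz'); f=lambda i:i[135:235,235:335]
cv2.imwrite('pics/w2.png',cv2.resize(np.hstack([f(z['im']),f(im)])[...,::-1],None,fx=4,fy=4,interpolation=2))
E
```

```text
14.65 [ 0.34  0.64  0.54  1.86 -0.45  0.77 -1.96] [ 414.30503956 -374.01174947  189.31081137] [ 1.51350295 -2.18892294  0.25379816] [-1.79994933e+02 -6.17214884e-02 -8.67979020e+01] ([np.float64(414.48176916237776), np.float64(-373.3945707641231), 189.16], -86.83999999999997)
top no handle
scene 64 [ 411.3 -352.5  187.7] ang 156.7
[1, -0.34, -0.06, 0.02, np.float64(3.1)], [1, -0.62, -0.12, 0.02, np.float64(6.1)], [1, -0.89, -0.2, 0.03, np.float64(9.2)], [1, -1.15, -0.3, 0.03, np.float64(12.2)],
```

View pics/w2.png

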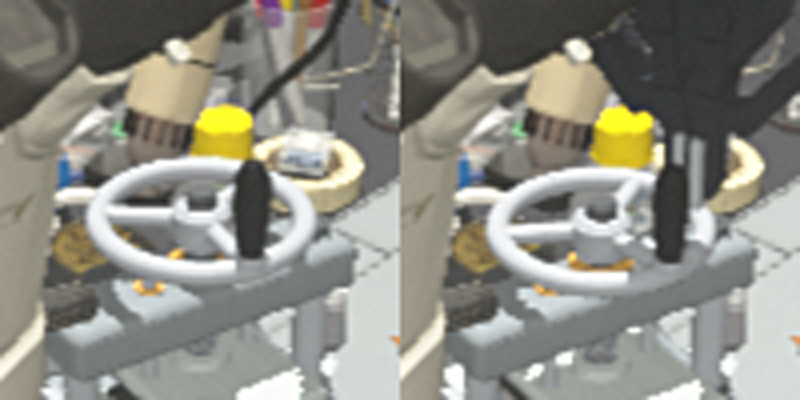

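Request:
play_rows(targets=[[1,-0.3,-0.05,0,3],[1,-0.55,-0.1,0,5],[1,-0.7,-0.15,0,7],[1,-0.7,-0.15,0,7]])

```text
clock: 15.2
eef_pos: [415.2, -366.4, 189.3]
tool_rot: [3.142, -0.0, -1.64]
force: [0.1, -2.1, -1.5]
width: 0.1
gripper_force: 1.2
```

```bash
cat >> h.py <<'E'
def col(im,rows=None):
    # centre column of the dark handle in scene image, per row
    g=im.max(2)<70; out={}
    for r in range(170,204,2):
        c=np.where(g[r,285:312])[0]
        if len(c)>2: out[r]=(round(c.mean()+285,1),len(c))
    return out
E
python3 - <<'E'
from h import *
s=ctrl.read_state(); print(s['clock'],s['eef_pos'],s['force'])
print(col(np.load('scene0.npz')['im'])); im,d=ctrl.get_image('scene'); print(col(im))
p=lambda a,z:proj('scene',[*(AX+50*np.array([np.cos(np.radians(a)),np.sin(np.radians(a))])),z]).round(1)
for a in(142,148,154): print(a,p(a,170),p(a,164),p(a,195),p(a,189))
E
```

```text
15.2 [ 415.15133918 -366.41037047  189.30975621] [ 0.13738044 -2.07050191 -1.53300791]
{176: (np.float64(298.3), 3), 178: (np.float64(297.5), 6), 180: (np.float64(297.5), 8), 182: (np.float64(297.5), 8), 184: (np.float64(298.0), 9), 186: (np.float64(297.5), 8), 188: (np.float64(297.5), 8), 190: (np.float64(297.5), 8), 192: (np.float64(297.0), 7), 194: (np.float64(297.0), 7), 196: (np.float64(297.5), 6), 198: (np.float64(297.0), 5)}
{170: (np.float64(306.6), 9), 172: (np.float64(307.2), 4), 174: (np.float64(307.2), 4), 176: (np.float64(307.2), 4), 178: (np.float64(303.4), 7), 180: (np.float64(302.4), 11), 182: (np.float64(302.4), 11), 184: (np.float64(302.2), 13), 186: (np.float64(298.5), 8), 188: (np.float64(298.5), 8), 190: (np.float64(298.5), 8), 192: (np.float64(298.0), 7), 194: (np.float64(298.5), 8), 196: (np.float64(298.0), 7), 198: (np.float64(298.5), 6), 200: (np.float64(298.5), 6)}
142 [297.6 188.6] [297.5 191.4] [297.9 176.4] [297.8 179.4]
148 [300.1 187.9] [300.  190.8] [300.5 175.8] [300.4 178.7]
154 [302.4 187.1] [302.3 190. ] [302.9 175. ] [302.8 177.9]
```

Request:
play_rows(targets=[[1,-0.1,0,0,1],[1,-0.2,-0.05,0,2],[1,-0.2,-0.05,0,2]])

```text
clock: 15.55
eef_pos: [415.7, -364.3, 189.3]
tool_rot: [3.141, 0.0, -1.675]
force: [0.4, -3.0, -0.4]
width: 0.1
gripper_force: 1.2
```

```bash
python3 - <<'E'
from h import *
s=ctrl.read_state(); print(s['clock'],s['eef_pos'],s['force'])
a=col(np.load('scene0.npz')['im']); im,d=ctrl.get_image('scene'); b=col(im); print([(r,b[r],a.get(r)) for r in b if r>184])
E
```

```text
15.55 [ 415.67672009 -364.30741251  189.32769431] [ 0.3563713  -3.04208246 -0.41716388]
[(186, (np.float64(299.0), 10), (np.float64(297.5), 8)), (188, (np.float64(297.5), 8), (np.float64(297.5), 8)), (190, (np.float64(297.5), 8), (np.float64(297.5), 8)), (192, (np.float64(297.5), 8), (np.float64(297.0), 7)), (194, (np.float64(297.5), 8), (np.float64(297.0), 7)), (196, (np.float64(297.0), 7), (np.float64(297.5), 6)), (198, (np.float64(297.0), 7), (np.float64(297.0), 5)), (200, (np.float64(297.5), 6), None)]
```

Handle within a degree or so of its start. Retreat backwards (+x tool), then up, and check.

Request:
play_rows(targets=[[1,0.6,0,0,0],[1,1.6,0,0,0],[1,2,0,-3,0],[1,2,0,-7,0],[1,2,0,-12,0],[1,4,4,-14,0],[1,7,8,-14,0],[1,10,12,-14,0],[1,12,14,-14,0],[1,12,14,-14,0]])

```text
clock: 16.6
eef_pos: [258.4, -472.2, 330.1]
tool_rot: [3.14, -0.002, -1.684]
force: [-0.3, 0.3, 0.3]
width: 0.0
gripper_force: 0.0
```

```bash
python3 - <<'E'
from h import *
s=ctrl.read_state(); print(s['clock'],s['eef_pos'],s['force'])
a0=np.load('scene0.npz')['im'];a=col(a0); im,d=ctrl.get_image('scene'); b=col(im); print([(r,b[r],a.get(r)) for r in b])
im2,d2=ctrl.get_image('top'); t0=np.load('top0.npz')
for i,D in((t0['im'],t0['d']),(im2,d2)):
    A=cloud('top',D); r=np.hypot(A[...,0]-AX[0],A[...,1]-AX[1]); m=(r<66)&(r>34)&(A[...,2]>180)&(A[...,2]<205); print('top',m.sum(),np.argwhere(m).mean(0),A[m].mean(0) if m.any() else 0)
A=cloud('scene',d).reshape(-1,3); q=(A[:,:2]-AX)@np.array([[np.cos(PS),np.sin(PS)],[-np.sin(PS),np.cos(PS)]]).T
m=(q[:,0]<-80)&(q[:,0]>-160)&(abs(q[:,1])<35)&(A[:,2]>30)&(A[:,2]<52); print('tab',np.percentile(q[m,0],[5,25,50]))
f=lambda i:i[150:300,225:375]
cv2.imwrite('pics/end.png',cv2.resize(np.hstack([f(im),im2[150:300,245:395]])[...,::-1],None,fx=2.6,fy=2.6,interpolation=2))
E
```

```text
16.6 [ 258.40079799 -472.24834928  330.11023883] [-0.31114686  0.3157129   0.31180421]
[(180, (np.float64(297.5), 6), (np.float64(297.5), 8)), (182, (np.float64(297.5), 8), (np.float64(297.5), 8)), (184, (np.float64(297.5), 8), (np.float64(298.0), 9)), (186, (np.float64(298.0), 9), (np.float64(297.5), 8)), (188, (np.float64(297.5), 8), (np.float64(297.5), 8)), (190, (np.float64(297.5), 8), (np.float64(297.5), 8)), (192, (np.float64(297.5), 8), (np.float64(297.0), 7)), (194, (np.float64(297.5), 8), (np.float64(297.0), 7)), (196, (np.float64(297.0), 7), (np.float64(297.5), 6)), (198, (np.float64(297.5), 6), (np.float64(297.0), 5)), (200, (np.float64(297.0), 5), None)]
top 68 [217.02941176 301.05882353] [ 419.34285513 -343.89852535  192.49236362]
top 62 [217.24193548 301.08064516] [ 419.5766659  -344.13375819  187.18086422]
tab [-105.73717624 -104.73276825 -103.83868437]
```

View pics/end.png

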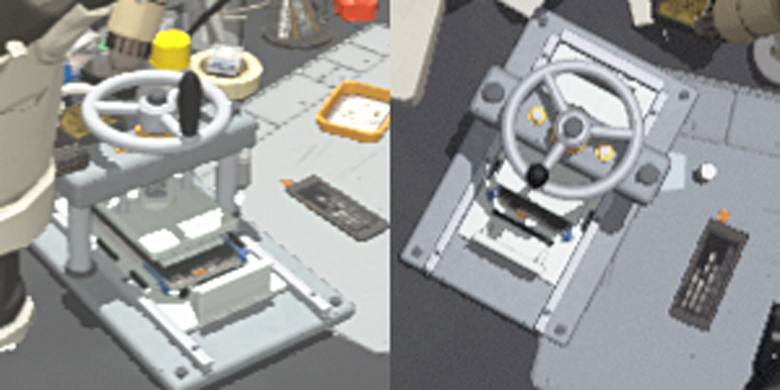

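```bash
python3 -c "
from cell import ctrl
print(ctrl.finish_job())"
```

```text
the job is handed in; nothing more can be done
None
```

The job is handed in at about 17 s: the carrier is home against the back stop, and the handwheel then made one full clockwise turn, with the handle back within about 1° of its start and the arm finished clear of the press. The judge's verdict was not shown.

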